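Fit the axle of the plaster-spreading roller

TASK

Take the axle from its wooden rest and thread it through the first bearing ear of the roller stand, the steel roller lying between the ears, and the second ear, until its collar sits home against the outside of the ear, then let go. The ears are clamped somewhere off the middle of the stand, so find the hole gently and ease the axle through without forcing it against the stand or the roller; leave the other things on the table where they are.

Things in the scene. Friction and masses are not known exactly. Their poses are not given: they have to be found in the camera images.
- stand: The roller stand, fixed to the table: grey base block 136 (x) x 130 (y) x 50 mm high; origin at the centre of its underside, z up, y along the holes. An aluminium carriage on top bears two upright ears, each 60 mm wide in x (a square-edged plate), 14 mm thick in y, top 117 mm above the table. Outer faces of the ears at stand y = -50 and +50 mm, inner faces at -36 and +36.
- stand_axis (a point): Stand x = 0, y = 0, 95 mm above the table. Each ear has a round 18.5 mm hole in the middle of its width, at this height. BUT the carriage (both ears and the roller, always square to the stand) is clamped anywhere from -13 to +13 mm along stand x from this point; no pose given here shows that offset: feel it (an ear's side face, its hole) or see it. The clamp does not give.
- stand_mid (a point): Middle of the base block's top, 50 mm above the table. Over it, between the ears, lies a steel roller on the carriage, 66 mm long, 56 mm diameter, 0.25 to 0.5 kg, with a 20 mm bore in line with the holes sideways but sagging 3.5 mm lower; it can only rise, and the axle's bevelled nose lifts it on the way through, so expect a little drag and a catch at each hole.
- axle: Loose axle, 0.28 kg, level on its rest, axis 45 mm above the table. Its y runs along the shaft to the nose; origin on the axis. Along y: square wooden handle -104 to -58 mm; collar, 28 mm diameter, -58 to -50; shaft, 16 mm diameter, -50 to +56; bevel to the tip at +61. Home: collar against the outer face of the first ear, origin half-way between the ears. Either side will do; the nose starts roughly to world +y.
- axle_nose (a point): Centre of the axle's blunt nose: a flat end of 12 mm diameter, with a 5 mm long bevel back to the 16 mm shaft.
- axle_handle (a point): Centre of the axle's wooden handle (20 mm wide, 46 mm long), the place to grip: from above, fingers closing across the shaft.
- axle_rest: Fixed wooden rest 70 x 120 mm with two 10 mm thick slotted posts, tops 53 mm above the table, at rest y = -38 and +45 mm, slots 17 mm wide and open to the top; the axle lies in them along the rest's y, handle overhanging at -y. Lift the axle straight up by 25 mm or more to clear it. Origin at the underside's centre.
- plasters: Fixed low stack of white plaster cards 105 x 105 x 15 mm with a black disc; not part of the job. Origin at the underside's centre.
- jar_small: Brown glass jar with brass cap, 44 mm diameter, 40 mm high, bystander. Origin under its centre.
- jar_mid: Brown glass jar with brass cap, 52 mm diameter, 55 mm high, bystander. Origin under its centre.
- jar_tall: Brown glass jar with brass cap, 52 mm diameter, 80 mm high, bystander. Origin under its centre.
- ginger_jar: Blue porcelain jar with white lid, 100 mm diameter, 130 mm high, bystander. Origin under its centre.
- mortar: Stone mortar bowl, 110 mm diameter, 70 mm high, bystander. Origin under its centre.
- spatula: Spatula 200 mm long lying flat, bystander.
There are look-alikes about, which are no part of the job. Of the things like the axle, leave any that is turquoise or yellow; of the rest the larger one is meant.

How it is judged:
On the way:
1. the nose of the axle has passed through one ear and is inside the roller, the axle in line with the holes (y of axle_nose in the frame of stand between -0.02 and 0.02 m and x of axle_nose in the frame of stand between -0.018 and 0.018 m and z of axle_nose in the frame of stand between 0.088 and 0.102 m and angle between the y axis of axle and the y axis of stand, either way round below 0.08 rad), for 0.1 s.
At the end, for the whole second after the job is handed in: The axle lies level in both ears (its axis at 90 to 99 mm height, within 18 mm of the stand's middle in x, parallel to the stand's y within 0.06 rad), its collar home against the first ear within 3 mm; so it carries the roller between them; at rest and released (x of axle in the frame of stand between -0.018 and 0.018 m and z of axle in the frame of stand between 0.09 and 0.099 m and angle between the y axis of axle and the y axis of stand, either way round below 0.06 rad and y of axle in the frame of stand between -0.003 and 0.003 m and linear speed of axle below 0.02 m/s and contact force between axle and the fingers below 0.1 N); the robot touches nothing.
It fails at once if the axle is forced against the stand, its ears or its roller (more than 40 N) (contact force between axle and stand above 40 N).
It fails at once if the robot itself pushes on the stand (more than 40 N) (contact force between any of the arm, the fingers and stand above 40 N).
It fails at once if a jar, the mortar or the spatula is moved more than 30 mm (distance of any of jar_small, jar_mid, jar_tall, ginger_jar, mortar, spatula from where it was at the start of the episode above 0.03 m).
It also fails if it takes over 61 s, if anything falls off the work surface, if the arm or the gripper's body presses on something with over 40 N, if the wrist force passes 120 N, or if a joint passes its speed limit or range.

ROBOT

A 6-joint arm with a two-finger parallel gripper is mounted at the origin on the work surface. World frame = base frame: x ahead of the robot, y to its left, z up, the work surface at z = 0. Lengths are in m, angles in rad, forces in N, time in s.
With the tool pointing down it reaches from about 0.35 to 0.775 m from the base axis. Payload 5.5 kg.
Tool frame: the origin (TCP) lies between the finger pads; the fingertips stand 11 mm ahead of it and the grasp point (between the pads) lies 8 mm behind it (tips_ahead is the distance from the TCP to the fingertips, in m); z points along the fingers, y is the line along which they close (so a half turn about z gives the same grasp; the last joint's range is limited). The gripper opens to 85 mm and grips with 20 to 120 N. Pads are 22 mm wide; open, the fingers measure 114 mm over their backs; the gripper's body (76 mm by 85 mm) begins 54 mm behind the grasp point. The pads swing forward as they close: fully open they stand 13 mm farther back than shut.
Start: joints at [1.133, 0.313, 0.046, 1.304, 0, 1.431], TCP at [0.169, 0.55, 0.242] pointing down, gripper open.
Joint ranges: [-2.76, 2.76], [-0.86, 1.69], [-1.03, 1.26], [-2.2, 2.34], [-1.47, 1.5], [-3.14, 3.14]. Speed limits (rad/s): [2.57, 2.57, 3.14, 3.14, 3.14, 3.14].

INTERFACE

Orientations are given as a unit quaternion [w, x, y, z].
In Python, from workcell import * gives the robot as it stands. The module is installed in compiled form; this text tells all that it offers.
- The arm moves only by the tool jog_arm, never from a script. Its argument "moves" is a list of rows, each an object with "fingers": the closure, from 0 (fully open) to 1 (shut); "slide": the shift along the tool's x, y, z in mm, a list of three; "angular": the turn, a rotation vector about the tool's x, y, z in degrees, a list of three. A call has 1 to 10 rows; each row is the pose to reach, as a shift and turn from the pose commanded when the call began, along the tool's axes at that moment; what a row does not reach only later rows make up. A row lasts 1/12 s, in which the tool goes at most 41.7 mm and 7.16 degrees, less where a joint would pass 70% of its speed; a pose out of reach is approached as far as the arm can. A call with a gripper value outside its range is refused whole. The fingers move at their own pace and stop on an object; "squeeze" is the grip in N (left out, the last holds). Time passes only in rows, so rows that repeat a pose let the fingers close. It gives the time, the measured TCP pose, the force, the opening and the grip force at its end, in the units of the state.
- get_state(): the state, without advancing time (a new reading comes with each control period).
- read_camera(name): name is "side" or "top" or "wrist"; returns a dict with "color" (480x640x3 uint8, red, green, blue), "fovy" (degrees; the focal length in pixels is half the picture's height over the tangent of half this angle, whatever the lens; pixels are square), "cx", "cy" (the principal point, pixels), "world_from_camera" (4x4, takes a point from camera to world coordinates); the wrist camera has in their place "tool_from_camera" (4x4, takes a point from camera to tool coordinates, whose origin is the TCP and whose axes are the flange's). Camera axes: x right, y down, z forward; pixel columns grow to the right and rows downward; lengths in m; the calibration is good to about 2 mm. A picture is of the moment at which its call begins: read the wrist's pose just before it. There is no depth.
- hand_in(): hands the job in; it is judged then, once.
Trained networks look in a picture, given as the dict that the camera call returned (one of the last four; its "shot" number tells which), for a name from the list of things; names that differ only in an ending like _2 or _b are one class to them, and where a whole thing is asked for, a point or a joint stands for the part that bears it (a point fixed in the world has none). Each returns a list of dicts, best first, with "p" (0 to 1); they miss things now and then, are a little off and sometimes report something else, mostly with a low value. They report only what shows in the picture. A call takes as long as a camera call. They do not tell look-alikes from the thing itself.
- look_for(target, picture): "point" ([column, row] in pixels, amid what is visible of it).
- tip_of(target, picture): "point" ([column, row] in pixels: a listed point, or the origin of a listed thing).
The state is a dict: "clock": time; "joint_pos": joint angles; "qvel": joint speeds; "tau": joint torques, N m; "tcp_pos": TCP position; "orientation": TCP orientation; "wrist_force": force on the tool from outside, world axes, zero at the start; "ft_torque": the same for the moment, N m; "finger_gap": finger opening in m; "grip_force": force on a finger pad.
Only numpy, scipy, OpenCV 4.12 (cv2) and the standard library are available. Lean on these libraries where they do the work, as an engineer would, in place of code of your own. Each camera call takes 0.05 s, during which the arm holds its last target. There are 200 camera calls.

## Working session

There is one attempt and no reset: what is moved stays moved. The work goes in short steps, Python scripts to look and compute and a tool call to move; the robot and the scene stay as the last step left them, time stands still between calls to the robot, and variables do not carry over. Pictures are saved under pics/ and viewed, at most 13 in all, crops included, and the job is handed in when it is done.

Besides the shell and the picture viewer there is one more tool, called after "Emit:" as a command line: name --argument value ..., lists and objects as JSON in quotes. jog_arm: Moves the arm, as the interface text tells. Its arguments: {"type":"object","properties":{"moves":{"type":"array","items":{"type":"object","properties":{"fingers":{"type":"number"},"slide":{"type":"array","items":{"type":"number"}},"angular":{"type":"array","items":{"type":"number"}}}}},"squeeze":{"type":"number"}},"required":["moves"]}

```bash
mkdir -p pics
cat > h.py <<'E'
from workcell import *
import numpy as np, cv2
from scipy.spatial.transform import Rotation as R
def Rq(q): return R.from_quat([q[1],q[2],q[3],q[0]])
def T(pic,st=None):
    if 'world_from_camera' in pic: return np.array(pic['world_from_camera'])
    st=st or get_state()
    M=np.eye(4);M[:3,:3]=Rq(st['orientation']).as_matrix();M[:3,3]=st['tcp_pos']
    return M@np.array(pic['tool_from_camera'])
def f(pic): return 240/np.tan(np.radians(pic['fovy'])/2)
def ray(pic,uv,M=None):
    M=T(pic) if M is None else M
    d=M[:3,:3]@np.array([(uv[0]-pic['cx'])/f(pic),(uv[1]-pic['cy'])/f(pic),1]);return M[:3,3],d/np.linalg.norm(d)
def at(pic,uv,z,M=None):
    o,d=ray(pic,uv,M);return o+d*(z-o[2])/d[2]
def proj(pic,P,M=None):
    M=T(pic) if M is None else M
    c=M[:3,:3].T@(np.array(P)-M[:3,3]);return [pic['cx']+f(pic)*c[0]/c[2],pic['cy']+f(pic)*c[1]/c[2]]
def save(n,im): cv2.imwrite('pics/'+n,cv2.cvtColor(im,cv2.COLOR_RGB2BGR))
E
python3 - <<'E'
from h import *
np.set_printoptions(precision=4,suppress=True)
s=get_state();print(s)
for n in('top','side'):
    p=read_camera(n);save(n+'.png',p['color']);print(n,p['fovy'],T(p)[:3,3],T(p)[:3,2])
    for t,z in(('axle',.045),('axle_nose',.045),('axle_handle',.045),('axle_rest',0),('stand',0),('stand_axis',.095),('stand_mid',.05)):
        for d in tip_of(t,p)[:4]:
            if d['p']>.2: print(t,round(d['p'],2),np.round(d['point']),at(p,d['point'],z))
E
```

```text
{'clock': 0.0, 'joint_pos': array([1.1334, 0.314 , 0.045 , 1.3036, 0.    , 1.4312]), 'qvel': array([ 0.0004, -0.001 , -0.0001,  0.0012,  0.0013, -0.0003]), 'tau': array([ -0.0006, -48.0636,  29.8529,   0.0196,  -0.0001,   0.    ]), 'tcp_pos': array([0.1685, 0.5493, 0.2414]), 'orientation': array([-0.0003,  0.1483,  0.9889, -0.0008]), 'wrist_force': array([-0.0628, -0.7149, -0.1895]), 'ft_torque': array([-0.0043, -0.0124,  0.0253]), 'grip_force': 0.0, 'finger_gap': 0.08552198897911265}
top 42.66452951746848 [0.4069 0.0582 1.3587] [ 0.0801 -0.0086 -0.9968]
axle 0.94 [192. 332.] [0.3083 0.2951 0.045 ]
axle 0.78 [113. 254.] [0.4726 0.466  0.045 ]
axle 0.65 [184. 265.] [0.4492 0.3152 0.045 ]
axle 0.55 [222. 191.] [0.609  0.2353 0.045 ]
axle_nose 0.92 [150. 266.] [0.447  0.3869 0.045 ]
axle_nose 0.76 [213. 308.] [0.3578 0.252  0.045 ]
axle_nose 0.71 [234. 176.] [0.6421 0.2096 0.045 ]
axle_nose 0.66 [120. 270.] [0.4396 0.4514 0.045 ]
axle_handle 0.88 [164. 357.] [0.2545 0.3539 0.045 ]
axle_handle 0.74 [219. 260.] [0.4588 0.2404 0.045 ]
axle_handle 0.65 [102. 233.] [0.5176 0.491  0.045 ]
axl
[... 655 characters left out ...]
le_nose 0.67 [344. 401.] [0.4321 0.4851 0.045 ]
axle_nose 0.27 [344. 185.] [ 0.453  -0.2425  0.045 ]
axle_handle 0.72 [336. 313.] [0.4599 0.243  0.045 ]
axle_handle 0.66 [306. 410.] [0.5168 0.513  0.045 ]
axle_handle 0.6 [372. 228.] [ 0.3643 -0.062   0.045 ]
axle_handle 0.52 [300. 323.] [0.5485 0.2786 0.045 ]
axle_rest 0.66 [325. 258.] [0.5005 0.0232 0.    ]
axle_rest 0.56 [339. 349.] [ 0.45    0.3233 -0.    ]
stand 0.83 [326. 260.] [0.497 0.028 0.   ]
stand 0.59 [334. 313.] [0.467  0.2132 0.    ]
stand 0.29 [257. 377.] [0.6478 0.4095 0.    ]
stand_axis 0.87 [326. 232.] [0.4953 0.0086 0.095 ]
stand_axis 0.55 [338. 339.] [0.4503 0.3523 0.095 ]
stand_mid 0.71 [322. 249.] [0.506  0.0296 0.05  ]
```

View pics/top.png

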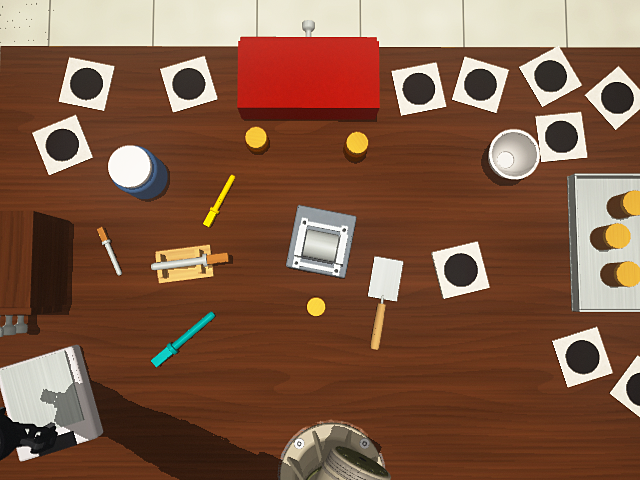

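View pics/side.png

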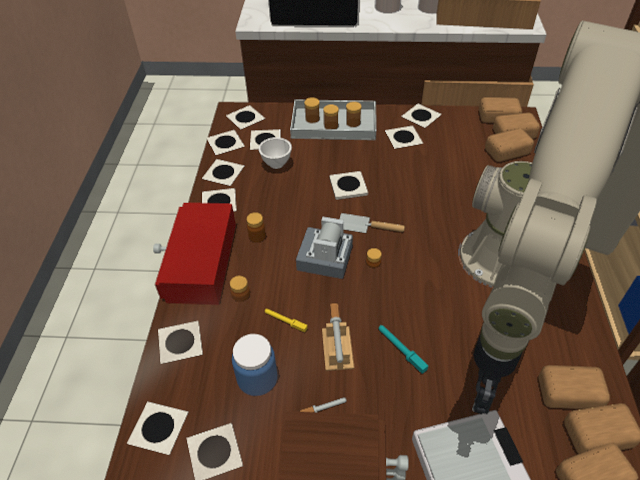

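On-rest axle (px 190,262) has a wooden handle. The look-alikes are turquoise (182,340), yellow (220,200) and a smaller orange-handled one (108,250). The one on the rest fits because it is the larger of the non-turquoise, non-yellow ones. I'll confirm that in a crop and move the wrist camera above it.

Run:
```python
import cv2,numpy as np
t=cv2.imread('pics/top.png')
a=cv2.resize(t[215:295,80:240],(800,400),interpolation=cv2.INTER_CUBIC)
cv2.imwrite('pics/c1.png',a)
```

```text
(no output)
```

View pics/c1.png

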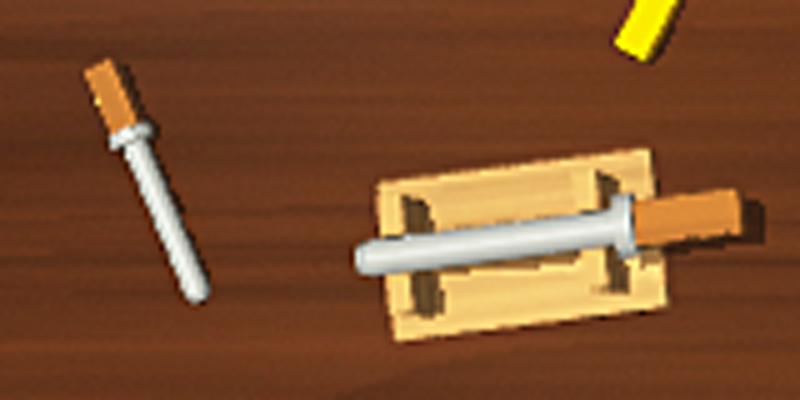

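Emit:
jog_arm --moves '[{"slide":[-353,-194,-60],"angular":[0,0,68]},{"slide":[-353,-194,-60],"angular":[0,0,68]},{"slide":[-353,-194,-60],"angular":[0,0,68]},{"slide":[-353,-194,-60],"angular":[0,0,68]},{"slide":[-353,-194,-60],"angular":[0,0,68]},{"slide":[-353,-194,-60],"angular":[0,0,68]},{"slide":[-353,-194,-60],"angular":[0,0,68]},{"slide":[-353,-194,-60],"angular":[0,0,68]},{"slide":[-353,-194,-60],"angular":[0,0,68]},{"slide":[-353,-194,-60],"angular":[0,0,68]}]'

```text
schema error: expected keys fingers, slide, angular
```

The crop confirms it: the axle on the rest is steel with a wooden handle and clearly larger than the loose one at left. Its handle spans about (207..228, 254..264) in the full picture.

Emit:
jog_arm --moves '[{"fingers":0,"slide":[-353,-194,-60],"angular":[0,0,68]},{"fingers":0,"slide":[-353,-194,-60],"angular":[0,0,68]},{"fingers":0,"slide":[-353,-194,-60],"angular":[0,0,68]},{"fingers":0,"slide":[-353,-194,-60],"angular":[0,0,68]},{"fingers":0,"slide":[-353,-194,-60],"angular":[0,0,68]},{"fingers":0,"slide":[-353,-194,-60],"angular":[0,0,68]},{"fingers":0,"slide":[-353,-194,-60],"angular":[0,0,68]},{"fingers":0,"slide":[-353,-194,-60],"angular":[0,0,68]},{"fingers":0,"slide":[-353,-194,-60],"angular":[0,0,68]},{"fingers":0,"slide":[-353,-194,-60],"angular":[0,0,68]}]'

```text
clock: 1.63
tcp_pos: [0.4512, 0.2584, 0.303]
orientation: [0.001, 0.679, 0.734, 0.001]
wrist_force: [0.9, 0.7, -0.2]
finger_gap: 0.0856
grip_force: 0.0
```

Run:
```python
from h import *
np.set_printoptions(precision=4,suppress=True)
s=get_state();p=read_camera('wrist');save('w1.png',p['color']);M=T(p,s);np.save('w1M.npy',M)
print(s['clock'],s['tcp_pos'],s['joint_pos'],Rq(s['orientation']).as_matrix(),p['fovy'],np.array(p['tool_from_camera']),M[:3,3],M[:3,2])
for t,z in(('axle',.045),('axle_nose',.045),('axle_handle',.045),('axle_rest',0),('stand',0),('stand_axis',.095),('stand_mid',.05)):
    for d in tip_of(t,p)[:4]:
        if d['p']>.2: print(t,round(d['p'],2),np.round(d['point']),at(p,d['point'],z,M))
```

```text
1.6333 [0.4512 0.2584 0.303 ] [ 0.3658  0.1941  0.0368  1.4121 -0.0004  1.8577] [[-0.0788  0.9969  0.0015]
 [ 0.9969  0.0788  0.0001]
 [-0.      0.0015 -1.    ]] 68.63887783147548 [[-0.0009 -0.9635 -0.2676  0.068 ]
 [ 1.     -0.0006 -0.0011 -0.0001]
 [ 0.0009 -0.2676  0.9635 -0.132 ]
 [ 0.      0.      0.      1.    ]] [0.4455 0.3261 0.4351] [ 0.0214 -0.2668 -0.9635]
axle 0.92 [447. 223.] [0.5965 0.2474 0.045 ]
axle 0.72 [326. 143.] [0.452  0.3239 0.045 ]
axle 0.67 [198. 153.] [0.3152 0.3034 0.045 ]
axle 0.57 [341. 367.] [0.4938 0.0497 0.045 ]
axle_nose 0.97 [319.  80.] [0.4405 0.3856 0.045 ]
axle_nose 0.85 [232. 192.] [0.3529 0.2634 0.045 ]
axle_nose 0.66 [471. 245.] [0.6293 0.2234 0.045 ]
axle_nose 0.52 [315.   6.] [0.4313 0.4516 0.045 ]
axle_handle 0.9 [150.  90.] [0.2677 0.3626 0.045 ]
axle_handle 0.85 [330. 216.] [0.4632 0.2455 0.045 ]
axle_handle 0.58 [405. 199.] [0.5457 0.2711 0.045 ]
axle_rest 0.69 [325. 142.] [0.4514 0.3246 0.    ]
```

View pics/w1.png

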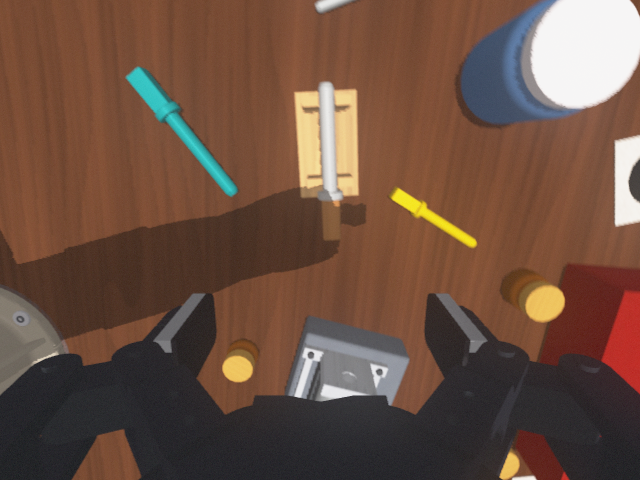

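Wrist view: axle nose at (326,83), collar at (330,194), handle end at (331,240). The stand is at bottom centre with its ear facing the camera (hole axis roughly world y).

Run:
```python
from h import *
np.set_printoptions(precision=4,suppress=True)
p=read_camera('wrist');M=np.load('w1M.npy')
g=p['color'].astype(int)
# shaft: grey bright columns in rows 90..185; handle rows 205..235 
c=[]
for r in range(90,186,5):
    row=g[r,300:360]; m=(row.min(1)>110)&(np.ptp(row,axis=1)<30); x=np.where(m)[0]
    if len(x): c.append((300+x.mean(),r,len(x)))
c=np.array(c);k=np.polyfit(c[:,1],c[:,0],1);print(c[::4],k)
ln=lambda r:at(p,(np.polyval(k,r),r),.045,M)
a,b=ln(90),ln(185);d=(a-b)/np.linalg.norm(a-b);print(a,b,d,np.degrees(np.arctan2(d[1],d[0])))
for uv in((326,81),(330,190),(330,197),(331,240)):print(uv,at(p,uv,.045,M))
for uv in((331,240),):print(at(p,uv,.055,M))
t=cv2.imread('pics/top.png');p2=read_camera('top')
cv2.imwrite('pics/c2.png',cv2.resize(t[195:285,270:370],(800,600)[:2] and (660,594),interpolation=cv2.INTER_CUBIC))
for uv in((151.5,266),(208,259),(228,257)):print('top',at(p2,uv,.045))
```

```text
[[329.   90.   15. ]
 [330.  110.   15. ]
 [329.5 130.   14. ]
 [330.5 150.   14. ]
 [331.  170.   13. ]] [  0.0265 326.4756]
[0.4509 0.377  0.045 ] [0.462  0.2801 0.045 ] [-0.113   0.9936  0.    ] 96.49006465510246
(326, 81) [0.4473 0.3853 0.045 ]
(330, 190) [0.4609 0.2744 0.045 ]
(330, 197) [0.4616 0.2667 0.045 ]
(331, 240) [0.467  0.2171 0.045 ]
[0.4664 0.2199 0.055 ]
top [0.447  0.3839 0.045 ]
top [0.4618 0.2639 0.045 ]
top [0.466  0.2212 0.045 ]
```

View pics/c2.png

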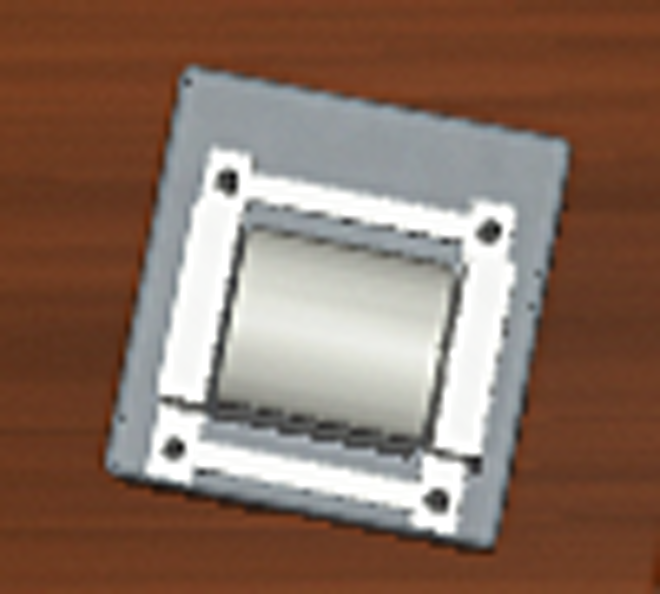

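Emit:
jog_arm --moves '[{"fingers":0,"slide":[-16.8,11,40],"angular":[0,0,-2]},{"fingers":0,"slide":[-16.8,11,200],"angular":[0,0,-2]},{"fingers":0,"slide":[-16.8,11,200],"angular":[0,0,-2]},{"fingers":0,"slide":[-16.8,11,200],"angular":[0,0,-2]},{"fingers":0,"slide":[-16.8,11,200],"angular":[0,0,-2]},{"fingers":0,"slide":[-16.8,11,200],"angular":[0,0,-2]},{"fingers":0,"slide":[-16.8,11,200],"angular":[0,0,-2]},{"fingers":0,"slide":[-16.8,11,200],"angular":[0,0,-2]}]'

```text
clock: 2.8
tcp_pos: [0.4627, 0.2458, 0.1043]
orientation: [0.001, 0.663, 0.749, 0.001]
wrist_force: [0.2, -0.1, 0.5]
finger_gap: 0.0853
grip_force: 0.0
```

Run:
```python
from h import *
np.set_printoptions(precision=4,suppress=True)
s=get_state();p=read_camera('wrist');M=T(p,s)
cv2.imwrite('pics/w2.png',p['color'][:,:,::-1])
m=Rq(s['orientation']).as_matrix();print(s['tcp_pos'],m)
g=p['color'].astype(int);hs=cv2.cvtColor(p['color'],cv2.COLOR_RGB2HSV)
for P in((.4635,.2425,.045),(.447,.385,.045),(.4665,.2185,.055)):print(proj(p,P,M))
for t in('axle_nose','axle_handle','axle'):
    for d in tip_of(t,p)[:2]:print(t,round(d['p'],2),np.round(d['point'],1),at(p,d['point'],.045,M))
```

```text
[0.4627 0.2458 0.1043] [[-0.1218  0.9926  0.0022]
 [ 0.9926  0.1218  0.0008]
 [ 0.0006  0.0023 -1.    ]]
[np.float64(321.1004467898692), np.float64(268.7492281851611)]
[np.float64(323.16841632865214), np.float64(-18.490037658557867)]
[np.float64(321.27505354492075), np.float64(314.8349284710255)]
axle_nose 0.92 [146.2 207.9] [0.3634 0.2663 0.045 ]
axle_nose 0.72 [571.4 313. ] [0.6162 0.2326 0.045 ]
axle_handle 0.96 [321.6 268.6] [0.4638 0.2426 0.045 ]
axle_handle 0.56 [459.8 234.7] [0.5386 0.2722 0.045 ]
axle 0.95 [ 79.1 125.4] [0.3294 0.3058 0.045 ]
axle 0.85 [321.2 118.5] [0.4535 0.3243 0.045 ]
```

View pics/w2.png

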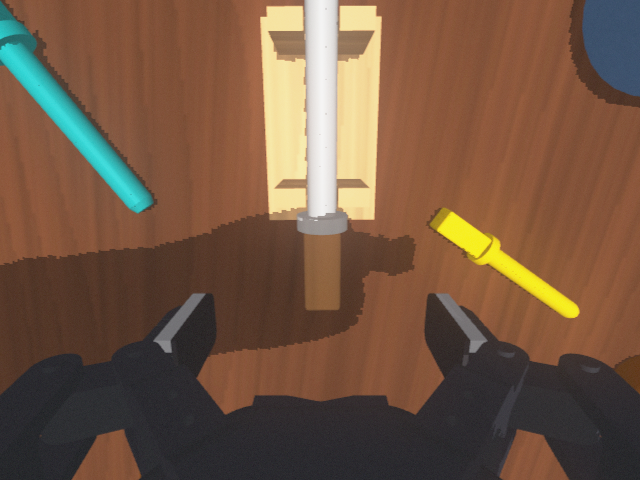

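The handle is centred at (321,269), exactly between the fingers, and the shaft is aligned. I'll descend, grip and lift.

Emit:
jog_arm --moves '[{"fingers":0,"slide":[-3.3,0.8,35],"angular":[0,0,0]},{"fingers":0,"slide":[-3.3,0.8,60],"angular":[0,0,0]},{"fingers":0,"slide":[-3.3,0.8,67],"angular":[0,0,0]},{"fingers":0,"slide":[-3.3,0.8,67],"angular":[0,0,0]},{"fingers":1,"slide":[-3.3,0.8,67],"angular":[0,0,0]},{"fingers":1,"slide":[-3.3,0.8,67],"angular":[0,0,0]},{"fingers":1,"slide":[-3.3,0.8,67],"angular":[0,0,0]},{"fingers":1,"slide":[-3.3,0.8,67],"angular":[0,0,0]},{"fingers":1,"slide":[-3.3,0.8,67],"angular":[0,0,0]},{"fingers":1,"slide":[-3.3,0.8,67],"angular":[0,0,0]}]' --squeeze 100

```text
clock: 3.83
tcp_pos: [0.4634, 0.242, 0.0361]
orientation: [0.0, 0.663, 0.749, 0.001]
wrist_force: [-0.4, -0.6, 5.3]
finger_gap: 0.0184
grip_force: 97.4
```

Emit:
jog_arm --moves '[{"fingers":1,"slide":[0,0,-15],"angular":[0,0,0]},{"fingers":1,"slide":[0,0,-40],"angular":[0,0,0]},{"fingers":1,"slide":[0,0,-75],"angular":[0,0,0]},{"fingers":1,"slide":[0,0,-115],"angular":[0,0,0]},{"fingers":1,"slide":[0,0,-150],"angular":[0,0,0]},{"fingers":1,"slide":[0,0,-165],"angular":[0,0,0]},{"fingers":1,"slide":[0,0,-165],"angular":[0,0,0]},{"fingers":1,"slide":[0,0,-165],"angular":[0,0,0]}]'

```text
clock: 4.5
tcp_pos: [0.463, 0.2417, 0.2003]
orientation: [0.0, 0.663, 0.749, 0.0]
wrist_force: [0.4, -0.3, -2.9]
finger_gap: 0.0183
grip_force: 100.2
```

Run:
```python
from h import *
from scipy.optimize import least_squares
np.set_printoptions(precision=4,suppress=True)
s=get_state();print(s['clock'],s['tcp_pos'],s['wrist_force'],s['ft_torque'],s['finger_gap'])
p=read_camera('top');c=p['color'];save('top2.png',c)
def up(x,y): return (270+x/6.6-.42,195+y/6.6-.42)
# base-top corners from the crop, at z=.05
C=np.array([at(p,up(*q),.05)[:2] for q in((188,68),(568,143),(492,548),(108,472))]);print(C,C.mean(0))
e=(C[0]-C[1])+(C[3]-C[2]);w=(C[0]-C[3])+(C[1]-C[2])
print('yaw of stand y',np.degrees(np.arctan2(e[1],e[0])),'x',np.degrees(np.arctan2(w[1],w[0])),np.linalg.norm(e)/2,np.linalg.norm(w)/2)
# ear tops at z=.117 corners in crop (guess), roller 
for n,q in (('Ltop',(212,150)),('Lbot',(165,400)),('Rtop',(515,207)),('Rbot',(478,465))):print(n,at(p,up(*q),.117))
```

```text
4.5 [0.463  0.2417 0.2003] [ 0.3795 -0.3188 -2.9271] [-0.1987 -0.0513 -0.0101] 0.018344799712563562
[[ 0.5776  0.0716]
 [ 0.553  -0.0518]
 [ 0.4219 -0.0264]
 [ 0.4464  0.0973]] [0.4997 0.0227]
yaw of stand y 78.77006242661696 x -11.026309330768788 0.12595593204199507 0.13364047194212444
Ltop [0.5434 0.0635 0.117 ]
Lbot [0.4664 0.0779 0.117 ]
Rtop [ 0.5258 -0.0297  0.117 ]
Rbot [ 0.4464 -0.0179  0.117 ]
```

Run:
```python
from h import *
np.set_printoptions(precision=4,suppress=True)
p=read_camera('top')
def up(x,y): return (270+x/6.6-.42,195+y/6.6-.42)
ps=np.radians(78.9);ey=np.array([np.cos(ps),np.sin(ps)]);ex=np.array([ey[1],-ey[0]]);O=np.array([.4997,.0227])
for n,q,z in (('roller mid',(338.7,339.5),.0915),('L',(231,319),.0915),('R',(446,360),.0915)):
    P=at(p,up(*q),z)[:2];print(n,P,(P-O)@ex,(P-O)@ey)
for q in((212,150),(250,155),(160,402),(205,412),(470,205),(515,210),(430,455),(480,467)):
    P=at(p,up(*q),.117)[:2];print(q,(P-O)@ex,(P-O)@ey)
```

```text
roller mid [0.4865 0.024 ] -0.01315623975879765 -0.0012958648671049233
L [0.493  0.0577] -0.013322290637574626 0.03302702982924341
R [ 0.4801 -0.0096] -0.0130143035639452 -0.03548360258404868
(212, 150) 0.03501833032758913 0.04846510166866007
(250, 155) 0.03575106241910785 0.036689482526712114
(160, 402) -0.04420328095458834 0.04914546132225797
(205, 412) -0.04456448332990945 0.035030762981239916
(470, 205) 0.03359928007160371 -0.03269740173406152
(515, 210) 0.03474615264537524 -0.04657961663551316
(430, 455) -0.04426618626348249 -0.03509589390357434
(480, 467) -0.04493438607892473 -0.050812561371433584
```

Emit:
jog_arm --moves '[{"fingers":1,"slide":[-20,-3,0],"angular":[0,0,1]},{"fingers":1,"slide":[-58,-9.5,0],"angular":[0,0,4]},{"fingers":1,"slide":[-98,-16,0],"angular":[0,0,6]},{"fingers":1,"slide":[-138,-23,0],"angular":[0,0,8]},{"fingers":1,"slide":[-178,-29.5,0],"angular":[0,0,10]},{"fingers":1,"slide":[-218,-36,0],"angular":[0,0,12]},{"fingers":1,"slide":[-258,-43,0],"angular":[0,0,14]},{"fingers":1,"slide":[-298,-49.5,0],"angular":[0,0,16]},{"fingers":1,"slide":[-338,-56,0],"angular":[0,0,18.1]},{"fingers":1,"slide":[-378,-62.5,0],"angular":[0,0,18.1]}]'

```text
clock: 5.43
tcp_pos: [0.4447, -0.1423, 0.198]
orientation: [-0.002, 0.773, 0.634, -0.001]
wrist_force: [2.0, -0.2, -2.9]
finger_gap: 0.0186
grip_force: 100.0
```

Run:
```python
from h import *
np.set_printoptions(precision=4,suppress=True)
s=get_state();m=Rq(s['orientation']).as_matrix();print(s['tcp_pos'],m)
d=np.array([.445,-.188,.200])-s['tcp_pos'];print(m.T@d*1000, np.degrees(np.arctan2(m[1,1],m[0,1])))
```

```text
[ 0.4447 -0.1423  0.198 ] [[ 0.1953  0.9807 -0.0035]
 [ 0.9807 -0.1953  0.002 ]
 [ 0.0013 -0.0038 -1.    ]]
[-44.7138   9.2069  -2.1075] -11.260058941469206
```

Emit:
jog_arm --moves '[{"fingers":1,"slide":[25,9,0],"angular":[0,0,0]},{"fingers":1,"slide":[60,9,0],"angular":[0,0,0]},{"fingers":1,"slide":[75,9,0],"angular":[0,0,0]},{"fingers":1,"slide":[75,9,0],"angular":[0,0,0]},{"fingers":1,"slide":[75,9,0],"angular":[0,0,0]},{"fingers":1,"slide":[75,9,0],"angular":[0,0,0]}]'

```text
clock: 5.93
tcp_pos: [0.469, -0.0691, 0.1988]
orientation: [-0.001, 0.772, 0.635, -0.001]
wrist_force: [0.4, -1.1, -3.0]
finger_gap: 0.0188
grip_force: 100.0
```

Run:
```python
from h import *
np.set_printoptions(precision=4,suppress=True)
s=get_state();p=read_camera('wrist');M=T(p,s);np.save('w3M.npy',M);save('w3.png',p['color'])
print(s['tcp_pos'],Rq(s['orientation']).as_matrix())
for t in('axle_nose','axle_handle','axle','stand_axis','stand_mid','stand'):
    for d in tip_of(t,p)[:2]:print(t,round(d['p'],2),np.round(d['point'],1))
```

```text
[ 0.469  -0.0691  0.1988] [[ 0.1932  0.9812 -0.0028]
 [ 0.9812 -0.1932  0.0004]
 [-0.0001 -0.0028 -1.    ]]
axle_handle 0.6 [319.7 318. ]
axle_handle 0.25 [576.8 147.6]
axle 0.61 [321.   93.5]
stand_axis 0.76 [341.2  94.8]
stand 0.84 [331.3 108.3]
```

View pics/w3.png

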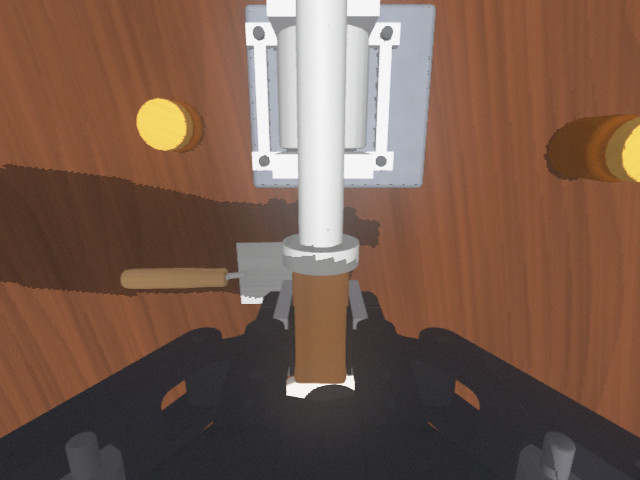

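Wrist view: axle axis at column ~321, near ear at about 272–372 (rows 152–178), far ear at 267–380 (row 12), roller at 278–366. So the axle already lies nearly in line with the carriage, which is offset on the base. Next I'll measure this.

```bash
python3 - <<'E'
from h import *
np.set_printoptions(precision=2,suppress=True,linewidth=150)
p=read_camera('wrist');s=get_state();M=T(p,s);TM=np.array(p['tool_from_camera']);tcp=s['tcp_pos']
c=p['color'].astype(int);Rt=Rq(s['orientation']).as_matrix()
def tool(uv,z): return Rt.T@(at(p,uv,z,M)-tcp)*1000
G=cv2.GaussianBlur(p['color'],(3,3),0).mean(2)
def edges(r,a,b,th=18):
    d=np.gradient(G[r]);return [(x,int(d[x])) for x in range(a,b) if abs(d[x])>th and abs(d[x])==abs(d[x-2:x+3]).max()]
for r in(4,8,12,60,80,100,120,158,164,170,176,210,225,250,300,340):print(r,edges(r,240,440))
print('base top mid',[tool(u,.05) for u in((341,6),(338.5,186))])
for z in(.117,):print('ear near',[tool(u,z) for u in((272,165),(372,165))],'far',[tool(u,z) for u in((267,12),(380,12))])
print('col',[ (r,edges_c) for r,edges_c in (('x285',[ (y,int(np.gradient(G[:,285])[y])) for y in range(2,200) if abs(np.gradient(G[:,285])[y])>18]),('x355',[ (y,int(np.gradient(G[:,355])[y])) for y in range(2,200) if abs(np.gradient(G[:,355])[y])>18]))])
E
python3 - <<'E'
import cv2
a=cv2.imread('pics/w3.png')
cv2.imwrite('pics/c3.png',cv2.resize(a[0:200,230:450],(660,600),interpolation=cv2.INTER_CUBIC))
E
```

```text
4 [(264, 41), (295, -26), (347, 23), (377, -40)]
8 [(244, 18), (264, 23), (295, -25), (347, 23), (377, -23), (432, -20)]
12 [(264, 21), (295, -25), (347, 21), (377, -22), (432, -21)]
60 [(252, 23), (264, -34), (377, 31), (388, -23), (429, -19)]
80 [(253, 24), (265, -38), (376, 32), (388, -21), (427, -20)]
100 [(254, 23), (266, -27), (375, 40), (387, -21)]
120 [(249, 18), (255, 23), (266, -31), (374, 27), (386, -21), (424, -19)]
158 [(250, 49), (258, -37), (267, 41), (297, -23), (344, 23), (374, -40), (383, 37), (391, -22), (421, -19)]
164 [(250, 46), (258, -36), (266, 34), (297, -22), (344, 21), (374, -28), (383, 33), (391, -22), (421, -22)]
170 [(251, 28), (297, -23), (344, 21), (420, -18)]
176 [(252, 18), (271, 24), (298, -21), (343, 19), (370, -21), (420, -21)]
210 [(298, 30), (343, -29)]
225 [(298, 30), (342, -33)]
250 [(358, -25)]
300 [(240, 45), (262, -56), (277, 20), (363, -20)]
340 []
base top mid [array([159.24,  14.45, 150.35]), array([ 32.9 ,  14.36, 150.35])]
ear near [array([ 53.82, -29.23,  83.34]), array([53.77, 30.87, 83.35])] far [array([134.78, -28.89,  83.34]), array([134.71,  32.05,  83.35])]
col [('x285', [(16, -37), (17, -37), (27, 19), (28, 20), (147, -19), (153, 33), (154, 28), (177, -24), (178, -24)]), ('x355', [(16, -38), (17, -37), (27, 24), (28, 22), (153, 31), (154, 27), (177, -23), (178, -23)])]
```

View pics/c3.png

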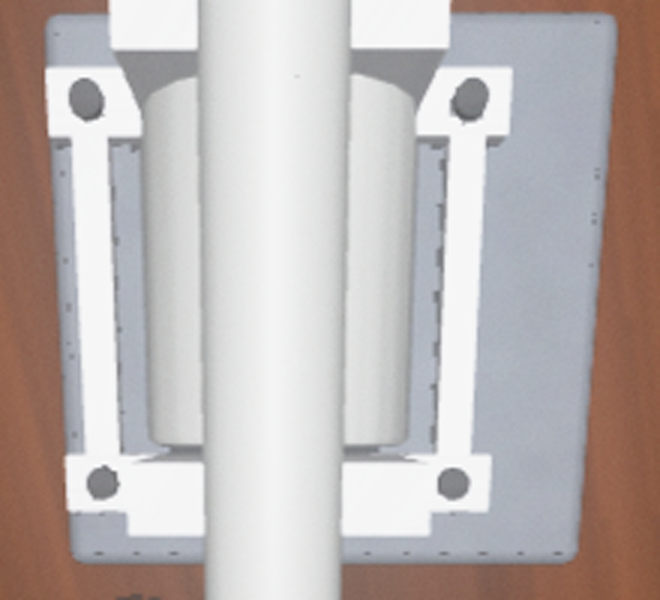

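Everything is centred in the tool's mid-plane: near ear (271+370)/2 = 320.5, far ear 320.5, shaft 320.5–321. The ear's outer face is at about 47.5 mm tool x and the collar face at about 31 mm. I'll back off 112 mm, then lower.

Emit:
jog_arm --moves '[{"fingers":1,"slide":[-20,0,0],"angular":[0,0,0]},{"fingers":1,"slide":[-58,0,0],"angular":[0,0,0]},{"fingers":1,"slide":[-95,0,0],"angular":[0,0,0]},{"fingers":1,"slide":[-112,0,0],"angular":[0,0,0]},{"fingers":1,"slide":[-112,0,20],"angular":[0,0,0]},{"fingers":1,"slide":[-112,0,55],"angular":[0,0,0]},{"fingers":1,"slide":[-112,0,90],"angular":[0,0,0]},{"fingers":1,"slide":[-112,0,112],"angular":[0,0,0]},{"fingers":1,"slide":[-112,0,112],"angular":[0,0,0]},{"fingers":1,"slide":[-112,0,112],"angular":[0,0,0]}]'

```text
clock: 7.17
tcp_pos: [0.4472, -0.1786, 0.0877]
orientation: [-0.001, 0.773, 0.635, -0.0]
wrist_force: [0.6, 0.1, -2.5]
finger_gap: 0.0184
grip_force: 99.9
```

Run:
```python
from h import *
np.set_printoptions(precision=4,suppress=True)
p=read_camera('wrist');p2=read_camera('side');s=get_state();m=Rq(s['orientation']).as_matrix();print(s['clock'],s['tcp_pos'],m,s['wrist_force'],s['ft_torque'])
w=p['color'][0:200,220:440];w=cv2.resize(w,None,fx=1.8,fy=1.8,interpolation=2);
q=proj(p2,[.47,-.02,.09]);print(q);x,y=int(q[0]),int(q[1])
v=cv2.resize(p2['color'][y-45:y+45,x-50:x+50],None,fx=4,fy=4,interpolation=2)
save('c4.png',np.hstack([w,v[:360]]))
```

```text
7.2667 [ 0.4494 -0.1798  0.0899] [[ 0.1935  0.9811  0.0024]
 [ 0.9811 -0.1935 -0.0012]
 [-0.0008  0.0026 -1.    ]] [ 0.2712  0.3149 -2.7423] [-0.1521  0.0116 -0.0247]
[np.float64(335.73581756755107), np.float64(226.43298016956206)]
```

View pics/c4.png

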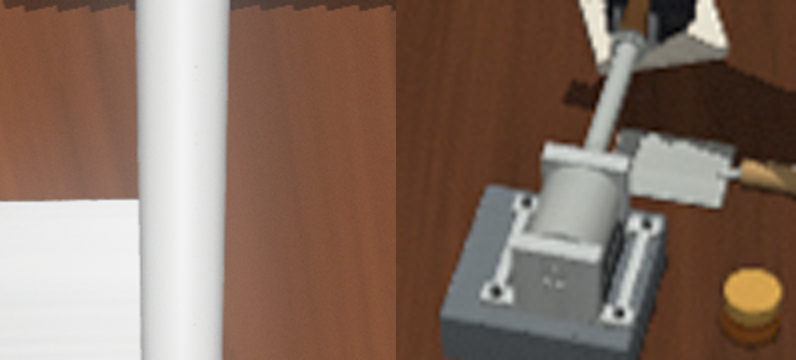

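The shaft is centred and points at the ear. The reading moved by 2 mm, so I'll check that it has settled.

Run:
```python
from h import *
np.set_printoptions(precision=4,suppress=True)
for i in range(10):
    read_camera('wrist');s=get_state();m=Rq(s['orientation']).as_matrix();print(s['tcp_pos'],m[:,2],m[:2,0],s['joint_pos'])
```

```text
[ 0.4498 -0.18    0.0903] [ 0.0033 -0.0018 -1.    ] [0.1934 0.9811] [-0.5466  0.2419 -0.4447  0.8804  0.0001  1.2188]
[ 0.4498 -0.18    0.0903] [ 0.0034 -0.002  -1.    ] [0.1934 0.9811] [-0.5466  0.2418 -0.4449  0.8802  0.0001  1.2189]
[ 0.4496 -0.1799  0.0902] [ 0.0033 -0.0018 -1.    ] [0.1934 0.9811] [-0.5466  0.2418 -0.4453  0.88    0.0001  1.2188]
[ 0.4494 -0.1797  0.0899] [ 0.0029 -0.0016 -1.    ] [0.1934 0.9811] [-0.5466  0.2419 -0.4458  0.8798  0.0001  1.2189]
[ 0.4491 -0.1796  0.0896] [ 0.0023 -0.0013 -1.    ] [0.1934 0.9811] [-0.5466  0.2421 -0.4463  0.8797  0.0001  1.2188]
[ 0.4489 -0.1794  0.0894] [ 0.0018 -0.001  -1.    ] [0.1934 0.9811] [-0.5466  0.2424 -0.4468  0.8795  0.0001  1.2189]
[ 0.4487 -0.1793  0.0891] [ 0.0014 -0.0007 -1.    ] [0.1934 0.9811] [-0.5466  0.2427 -0.4472  0.8794  0.0001  1.2189]
[ 0.4485 -0.1792  0.0888] [ 0.001  -0.0005 -1.    ] [0.1935 0.9811] [-0.5467  0.2429 -0.4475  0.8793  0.0001  1.2189]
[ 0.4484 -0.1792  0.0886] [ 0.0006 -0.0002 -1.    ] [0.1936 0.9811] [-0.5467  0.2432 -0.4477  0.8792  0.0001  1.2189]
[ 0.4483 -0.1791  0.0885] [ 0.0004 -0.0001 -1.    ] [0.1935 0.9811] [-0.5467  0.2434 -0.4479  0.8792  0.0001  1.2188]
```

Emit:
jog_arm --moves '[{"fingers":1,"slide":[0,0.5,1.5],"angular":[0,0,0]},{"fingers":1,"slide":[0,0.5,1.5],"angular":[0,0,0]},{"fingers":1,"slide":[0,0.5,1.5],"angular":[0,0,0]},{"fingers":1,"slide":[0,0.5,1.5],"angular":[0,0,0]},{"fingers":1,"slide":[0,0.5,1.5],"angular":[0,0,0]},{"fingers":1,"slide":[0,0.5,1.5],"angular":[0,0,0]},{"fingers":1,"slide":[0,0.5,1.5],"angular":[0,0,0]},{"fingers":1,"slide":[0,0.5,1.5],"angular":[0,0,0]},{"fingers":1,"slide":[0,0.5,1.5],"angular":[0,0,0]},{"fingers":1,"slide":[0,0.5,1.5],"angular":[0,0,0]}]'

```text
clock: 8.6
tcp_pos: [0.4487, -0.1792, 0.0868]
orientation: [-0.0, 0.773, 0.635, 0.0]
wrist_force: [-0.1, 0.2, -2.4]
finger_gap: 0.0184
grip_force: 99.9
```

```bash
cat > st.py <<'E'
from h import *
np.set_printoptions(precision=4,suppress=True)
s=get_state();m=Rq(s['orientation']).as_matrix();L=np.array([.4702,-.0693]);d=np.array(s['tcp_pos'])[:2]-L
ps=np.radians(78.86);ex=np.array([np.sin(ps),-np.cos(ps)]);ey=np.array([np.cos(ps),np.sin(ps)])
print(s['clock'],s['tcp_pos'],'tooly off mm',d@ex*1000,'along',d@ey*1000,'axis z',s['tcp_pos'][2]+.0089,'tilt',m[:,2],'yaw',np.degrees(np.arctan2(m[1,0],m[0,0])),s['wrist_force'],s['ft_torque'],s['finger_gap'])
E
python3 st.py
```

```text
8.6 [ 0.4487 -0.1792  0.0868] tooly off mm 0.08572401475695096 along -111.95715175047545 axis z 0.09566887584080229 tilt [ 0.      0.0001 -1.    ] yaw 78.83809857086999 [-0.13    0.1917 -2.3781] [-0.1954  0.0418  0.0192] 0.018430655384122165
```

Emit:
jog_arm --moves '[{"fingers":1,"slide":[4,0,0.4],"angular":[0,0,0]},{"fingers":1,"slide":[8,0,0.4],"angular":[0,0,0]},{"fingers":1,"slide":[11,0,0.4],"angular":[0,0,0]},{"fingers":1,"slide":[13,0,0.4],"angular":[0,0,0]},{"fingers":1,"slide":[14.5,0,0.4],"angular":[0,0,0]},{"fingers":1,"slide":[16,0,0.4],"angular":[0,0,0]},{"fingers":1,"slide":[17.5,0,0.4],"angular":[0,0,0]},{"fingers":1,"slide":[19,0,0.4],"angular":[0,0,0]},{"fingers":1,"slide":[20.5,0,0.4],"angular":[0,0,0]},{"fingers":1,"slide":[22,0,0.4],"angular":[0,0,0]}]'

```text
clock: 9.43
tcp_pos: [0.4529, -0.1575, 0.0864]
orientation: [-0.0, 0.773, 0.635, 0.0]
wrist_force: [0.5, -0.7, -2.0]
finger_gap: 0.0185
grip_force: 99.9
```

```bash
python3 st.py
```

```text
9.4333 [ 0.4529 -0.1575  0.0864] tooly off mm 0.11058115564460984 along -89.87499222463592 axis z 0.09528036739234984 tilt [ 0.0001  0.0001 -1.    ] yaw 78.83292751468112 [ 0.5209 -0.7195 -1.9829] [-0.1787 -0.018  -0.0007] 0.018538160870058055
```

No contact force, and the nose is in the hole. I'll keep easing it in.

Emit:
jog_arm --moves '[{"fingers":1,"slide":[2,0,0],"angular":[0,0,0]},{"fingers":1,"slide":[4,0,0],"angular":[0,0,0]},{"fingers":1,"slide":[6,0,0],"angular":[0,0,0]},{"fingers":1,"slide":[8,0,0],"angular":[0,0,0]},{"fingers":1,"slide":[10,0,0],"angular":[0,0,0]},{"fingers":1,"slide":[12,0,0],"angular":[0,0,0]},{"fingers":1,"slide":[14,0,0],"angular":[0,0,0]},{"fingers":1,"slide":[15,0,0],"angular":[0,0,0]},{"fingers":1,"slide":[16,0,0],"angular":[0,0,0]},{"fingers":1,"slide":[17,0,0],"angular":[0,0,0]}]'

```text
clock: 10.27
tcp_pos: [0.4561, -0.1409, 0.0862]
orientation: [-0.0, 0.773, 0.635, -0.0]
wrist_force: [-0.6, -1.8, -4.3]
finger_gap: 0.0185
grip_force: 99.9
```

```bash
python3 st.py
```

```text
10.2667 [ 0.4561 -0.1409  0.0862] tooly off mm -0.027373364382101167 along -73.01754088958009 axis z 0.09513631729806465 tilt [-0.0004 -0.0002 -1.    ] yaw 78.83410727096162 [-0.5924 -1.7657 -4.2583] [-0.541   0.1266  0.0108] 0.018492053226570288
```

Emit:
jog_arm --moves '[{"fingers":1,"slide":[2,0,0],"angular":[0,0,0]},{"fingers":1,"slide":[4,0,0],"angular":[0,0,0]},{"fingers":1,"slide":[6,0,0],"angular":[0,0,0]},{"fingers":1,"slide":[8,0,0],"angular":[0,0,0]},{"fingers":1,"slide":[10,0,0],"angular":[0,0,0]},{"fingers":1,"slide":[12,0,0],"angular":[0,0,0]},{"fingers":1,"slide":[14,0,0],"angular":[0,0,0]},{"fingers":1,"slide":[16,0,0],"angular":[0,0,0]},{"fingers":1,"slide":[18,0,0],"angular":[0,0,0]},{"fingers":1,"slide":[20,0,0],"angular":[0,0,0]}]'

```text
clock: 11.1
tcp_pos: [0.4601, -0.1211, 0.0863]
orientation: [-0.0, 0.773, 0.635, 0.0]
wrist_force: [-0.3, -2.7, -5.3]
finger_gap: 0.0184
grip_force: 99.8
```

```bash
python3 st.py
```

```text
11.1 [ 0.4601 -0.1211  0.0863] tooly off mm 0.05697855349246215 along -52.73962342442355 axis z 0.09521156847554875 tilt [-0.0001  0.0002 -1.    ] yaw 78.83746405453336 [-0.3116 -2.7372 -5.2776] [-0.8763  0.223  -0.0014] 0.018356510800444318
```

Emit:
jog_arm --moves '[{"fingers":1,"slide":[3,0,0],"angular":[0,0,0]},{"fingers":1,"slide":[6,0,0],"angular":[0,0,0]},{"fingers":1,"slide":[9,0,0],"angular":[0,0,0]},{"fingers":1,"slide":[12,0,0],"angular":[0,0,0]},{"fingers":1,"slide":[15,0,0],"angular":[0,0,0]},{"fingers":1,"slide":[18,0,0],"angular":[0,0,0]},{"fingers":1,"slide":[21,0,0],"angular":[0,0,0]},{"fingers":1,"slide":[24,0,0],"angular":[0,0,0]},{"fingers":1,"slide":[27,0,0],"angular":[0,0,0]},{"fingers":1,"slide":[30,0,0],"angular":[0,0,0]}]'

```text
clock: 11.93
tcp_pos: [0.4659, -0.0915, 0.0864]
orientation: [-0.0, 0.773, 0.635, 0.0]
wrist_force: [-0.2, -1.7, -5.5]
finger_gap: 0.0185
grip_force: 99.8
```

```bash
python3 st.py
```

```text
11.9333 [ 0.4659 -0.0915  0.0864] tooly off mm 0.06753782526125493 along -22.661897369181514 axis z 0.09526427936280547 tilt [-0.      0.0002 -1.    ] yaw 78.83728170140601 [-0.2469 -1.6993 -5.5106] [-0.8158  0.1863 -0.0437] 0.018476565830866286
```

Next is the second ear, about 14 mm further on. I'll use small steps.

Emit:
jog_arm --moves '[{"fingers":1,"slide":[3,0,0],"angular":[0,0,0]},{"fingers":1,"slide":[6,0,0],"angular":[0,0,0]},{"fingers":1,"slide":[9,0,0],"angular":[0,0,0]},{"fingers":1,"slide":[11,0,0],"angular":[0,0,0]},{"fingers":1,"slide":[12,0,0],"angular":[0,0,0]},{"fingers":1,"slide":[13,0,0],"angular":[0,0,0]},{"fingers":1,"slide":[14,0,0],"angular":[0,0,0]},{"fingers":1,"slide":[15,0,0],"angular":[0,0,0]},{"fingers":1,"slide":[16,0,0],"angular":[0,0,0]},{"fingers":1,"slide":[17,0,0],"angular":[0,0,0]}]'

```text
clock: 12.77
tcp_pos: [0.4692, -0.0752, 0.0864]
orientation: [-0.0, 0.773, 0.635, 0.0]
wrist_force: [-0.1, -1.5, -5.2]
finger_gap: 0.0184
grip_force: 99.8
```

```bash
python3 st.py
```

```text
12.7667 [ 0.4692 -0.0752  0.0864] tooly off mm 0.13810552219014452 along -5.952671998571287 axis z 0.09527216396356375 tilt [ 0.      0.0001 -1.    ] yaw 78.83177974657487 [-0.0917 -1.484  -5.1579] [-0.7792  0.1835  0.0039] 0.0184451479557549
```

Emit:
jog_arm --moves '[{"fingers":1,"slide":[1,0,0],"angular":[0,0,0]},{"fingers":1,"slide":[2,0,0],"angular":[0,0,0]},{"fingers":1,"slide":[3,0,0],"angular":[0,0,0]},{"fingers":1,"slide":[4,0,0],"angular":[0,0,0]},{"fingers":1,"slide":[5,0,0],"angular":[0,0,0]},{"fingers":1,"slide":[6,0,0],"angular":[0,0,0]},{"fingers":1,"slide":[7,0,0],"angular":[0,0,0]},{"fingers":1,"slide":[8,0,0],"angular":[0,0,0]},{"fingers":1,"slide":[9,0,0],"angular":[0,0,0]},{"fingers":1,"slide":[10,0,0],"angular":[0,0,0]}]'

```text
clock: 13.6
tcp_pos: [0.4711, -0.0653, 0.0864]
orientation: [-0.0, 0.773, 0.635, 0.0]
wrist_force: [-0.3, -1.5, -5.9]
finger_gap: 0.0185
grip_force: 99.8
```

```bash
python3 st.py
```

```text
13.6 [ 0.4711 -0.0653  0.0864] tooly off mm 0.10910149051683085 along 4.106597466568235 axis z 0.09526329996921085 tilt [-0.      0.0001 -1.    ] yaw 78.83594097993715 [-0.2629 -1.4637 -5.8694] [-0.7684  0.1517 -0.0077] 0.018541878434135347
```

About 12 mm to home. I'll take 8 mm now, then go slowly to contact.

Emit:
jog_arm --moves '[{"fingers":1,"slide":[1,0,0],"angular":[0,0,0]},{"fingers":1,"slide":[2,0,0],"angular":[0,0,0]},{"fingers":1,"slide":[3,0,0],"angular":[0,0,0]},{"fingers":1,"slide":[4,0,0],"angular":[0,0,0]},{"fingers":1,"slide":[5,0,0],"angular":[0,0,0]},{"fingers":1,"slide":[6,0,0],"angular":[0,0,0]},{"fingers":1,"slide":[7,0,0],"angular":[0,0,0]},{"fingers":1,"slide":[8,0,0],"angular":[0,0,0]},{"fingers":1,"slide":[8.5,0,0],"angular":[0,0,0]},{"fingers":1,"slide":[9,0,0],"angular":[0,0,0]}]'

```text
clock: 14.43
tcp_pos: [0.4729, -0.0565, 0.0864]
orientation: [-0.0, 0.773, 0.635, 0.0]
wrist_force: [-0.2, -2.1, -5.6]
finger_gap: 0.0182
grip_force: 99.8
```

```bash
python3 st.py
python3 - <<'E'
from h import *
p=read_camera('wrist');save('w5.png',p['color'])
E
```

```text
14.4333 [ 0.4729 -0.0565  0.0864] tooly off mm 0.1328102682833095 along 13.092267984016619 axis z 0.09529007970554246 tilt [ 0.      0.0001 -1.    ] yaw 78.84086069936157 [-0.2286 -2.1111 -5.596 ] [-0.6955  0.1882  0.0343] 0.018220565803848395
```

View pics/w5.png

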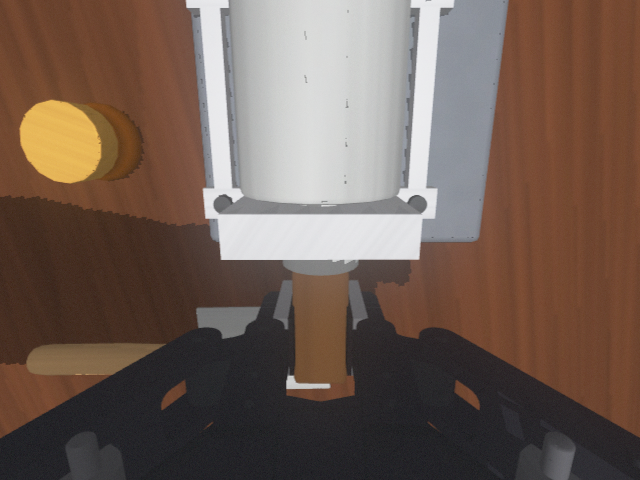

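The collar is just behind the near ear (row ~262), almost home, and the shaft is centred. I'll press on by 0.5 mm steps.

Emit:
jog_arm --moves '[{"fingers":1,"slide":[0.5,0,0],"angular":[0,0,0]},{"fingers":1,"slide":[1,0,0],"angular":[0,0,0]},{"fingers":1,"slide":[1.5,0,0],"angular":[0,0,0]},{"fingers":1,"slide":[2,0,0],"angular":[0,0,0]},{"fingers":1,"slide":[2,0,0],"angular":[0,0,0]},{"fingers":1,"slide":[2,0,0],"angular":[0,0,0]}]'

```text
clock: 14.98
tcp_pos: [0.473, -0.056, 0.0864]
orientation: [0.001, 0.773, 0.635, -0.001]
wrist_force: [-1.8, -8.4, -4.3]
finger_gap: 0.0186
grip_force: 99.7
```

```bash
python3 st.py
```

```text
14.9833 [ 0.473  -0.056   0.0864] tooly off mm 0.12588509180979965 along 13.599178947826069 axis z 0.09533632839437323 tilt [-0.0008 -0.003  -1.    ] yaw 78.78281219301978 [-1.8339 -8.4203 -4.3277] [-1.7157  0.4157 -0.0165] 0.018636214761307265
```

The collar has met the ear: motion stopped and the force rose by 7 N. The ear-face-to-collar-back distance measures about 8 mm, which fits. I'll relax, lower onto the hole and open.

Emit:
jog_arm --moves '[{"fingers":1,"slide":[-0.7,0,0.7],"angular":[0,0,0]},{"fingers":1,"slide":[-0.7,0,1.2],"angular":[0,0,0]},{"fingers":1,"slide":[-0.7,0,1.2],"angular":[0,0,0]},{"fingers":0.8,"slide":[-0.7,0,1.2],"angular":[0,0,0]},{"fingers":0.6,"slide":[-0.7,0,1.2],"angular":[0,0,0]},{"fingers":0.5,"slide":[-0.7,0,1.2],"angular":[0,0,0]},{"fingers":0.5,"slide":[-0.7,0,1.2],"angular":[0,0,0]},{"fingers":0.5,"slide":[-0.7,0,1.2],"angular":[0,0,0]}]' --squeeze 40

```text
clock: 15.65
tcp_pos: [0.4737, -0.055, 0.0857]
orientation: [0.0, 0.772, 0.635, 0.001]
wrist_force: [-0.1, -0.7, 0.7]
finger_gap: 0.0425
grip_force: 0.0
```

```bash
python3 st.py
```

```text
15.65 [ 0.4737 -0.055   0.0857] tooly off mm 0.7086364692761606 along 14.735812814657361 axis z 0.09460176776758013 tilt [ 0.0015  0.0006 -1.    ] yaw 78.85977184443894 [-0.0948 -0.6506  0.7388] [-0.013  -0.0406 -0.0657] 0.042501228246974845
```

Emit:
jog_arm --moves '[{"fingers":0.5,"slide":[0,0,-10],"angular":[0,0,0]},{"fingers":0.5,"slide":[0,0,-30],"angular":[0,0,0]},{"fingers":0.5,"slide":[0,0,-60],"angular":[0,0,0]},{"fingers":0.5,"slide":[0,0,-95],"angular":[0,0,0]},{"fingers":0.5,"slide":[0,0,-130],"angular":[0,0,0]},{"fingers":0.5,"slide":[0,0,-150],"angular":[0,0,0]},{"fingers":0.5,"slide":[0,0,-150],"angular":[0,0,0]},{"fingers":0.5,"slide":[0,0,-150],"angular":[0,0,0]}]'

```text
clock: 16.32
tcp_pos: [0.4741, -0.0554, 0.2373]
orientation: [0.002, 0.772, 0.635, 0.001]
wrist_force: [-0.0, -0.4, -0.3]
finger_gap: 0.043
grip_force: 0.0
```

```bash
python3 st.py
python3 - <<'E'
from h import *
s=get_state();p=read_camera('wrist');M=T(p,s)
w=p['color'][:,140:500]
t=read_camera('side')['color'][195:285,280:380]
save('w6.png',np.hstack([w,cv2.resize(t,(440,396),interpolation=2)[:,:] if 0 else np.vstack([cv2.resize(t,(440,396),interpolation=2),np.zeros((84,440,3),np.uint8)])]))
E
```

```text
16.3167 [ 0.4741 -0.0554  0.2373] tooly off mm 1.1872129568635705 along 14.375100096186497 axis z 0.2461626104241063 tilt [ 0.0041 -0.0008 -1.    ] yaw 78.84826331235053 [-0.0264 -0.4001 -0.2861] [ 0.0175 -0.013  -0.0048] 0.04303566186279759
```

View pics/w6.png

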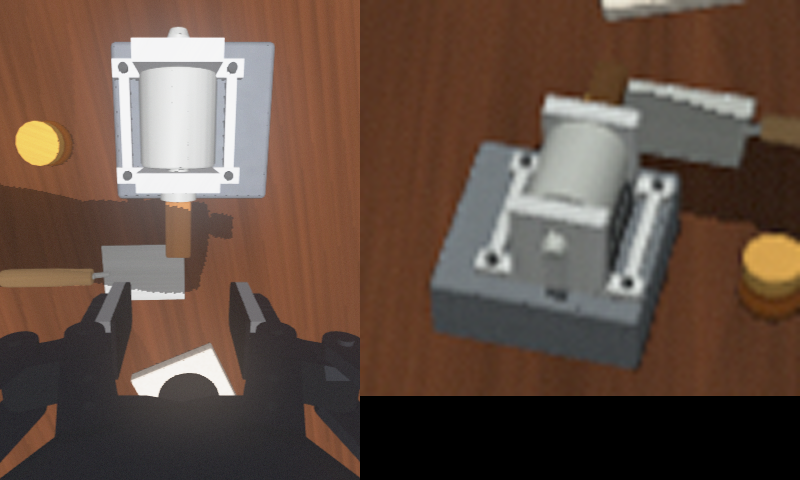

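The nose shows past the far ear (178,30) and the collar is at the near ear (178,197). One numeric check before handing in.

Run:
```python
from h import *
np.set_printoptions(precision=1,suppress=True)
s=get_state();p=read_camera('wrist');M=T(p,s);Rt=Rq(s['orientation']).as_matrix()
g=cv2.cvtColor(p['color'],cv2.COLOR_RGB2GRAY).astype(float)
for c in(312,318,324): print(c,[(r,int(v)) for r,v in enumerate(np.gradient(g[:,c])) if r<275 and abs(v)>14])
tx=lambda r,z:(Rt.T@(at(p,(318,r),z,M)-s['tcp_pos']))[0]*1000
for r in(191,192,193,194):print('ear outer',r,tx(r,.117))
for r in(199,200,201,202):print('collar back/handle',r,tx(r,.1075),tx(r,.104))
for r in(256,257,258):print('handle end',r,tx(r,.104))
for r in(25,26,27,28):print('nose',r,tx(r,.099))
```

```text
312 [(29, 16), (30, 17), (32, 15), (36, 21), (60, -51), (61, -50), (65, 31), (66, 37), (168, -41), (169, -16), (170, 18), (173, 39), (174, 32), (201, -15), (202, -26), (207, -16), (208, -15), (258, 18), (259, 19)]
318 [(25, 42), (26, 46), (60, -49), (61, -49), (65, 39), (66, 31), (168, -18), (171, -36), (172, -22), (173, 42), (174, 30), (202, -30), (203, -24), (206, -28), (207, -16), (259, 19)]
324 [(25, 47), (26, 47), (33, 18), (60, -50), (61, -50), (65, 32), (66, 24), (168, -27), (170, 28), (172, -23), (173, 23), (174, 29), (202, -29), (203, -22), (207, -29), (208, -26), (259, 18)]
ear outer 191 33.417219246093026
ear outer 192 32.70569504297895
ear outer 193 31.99308582883409
ear outer 194 31.279389119946945
collar back/handle 199 26.164902278617955 25.601364179025687
collar back/handle 200 25.417230710902718 24.843598867158338
collar back/handle 201 24.668412013563522 24.084670939144008
collar back/handle 202 23.91844354456468 23.324577717278938
handle end 256 -19.528532208735854
handle end 257 -20.357094183138596
handle end 258 -21.18698552360533
nose 25 143.26449653077069
nose 26 142.66330886044457
nose 27 142.06130742835128
nose 28 141.45849058112185
```

The nose tip and the handle end both put the axle origin at 82.0 mm tool x. The inner ear faces put the stand middle at about 83.2 mm. That leaves the axle about 1 mm off home, inside the 3 mm allowed and within measuring error. I'll hand it in.

```bash
python3 -c "
from workcell import *
print(hand_in())"
```

```text
the job is handed in; nothing more can be done
None
```

The axle is threaded through both ears and the roller, its collar is at the first ear (about 1 mm off home by camera, within the 3 mm allowed), it is released, and the job is handed in; `hand_in()` returned no verdict.

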